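# Seat a vial stopper with a ratchet clamp and release it

### The arm

A 7-joint arm with a two-finger parallel gripper is mounted at the origin on the work surface. World frame = base frame: x ahead of the robot, y to its left, z up, the work surface at z = 0. Lengths are in m, angles in degrees, forces in N, time in s.
With the tool pointing down it reaches from about 0.425 to 0.875 m from the base axis. Payload 4.7 kg.
Tool frame: the origin (TCP) lies on the mounting face of the last link; the fingertips stand 182 mm ahead of it and the grasp point (between the pads) lies 164 mm ahead of it; z points along the fingers, x is the direction in which the jaws open and shut, and the axes are right-handed (so a half turn about z gives the same grasp; the last joint's range is limited). The gripper opens to 87 mm and grips with 3 to 60 N. Pads are 19 mm wide; open, the fingers measure 117 mm over their backs; the gripper's body (75 mm by 190 mm) begins 51 mm behind the grasp point.
Start: joints at [74.204, 18.392, -4.016, 83.108, 1.295, 78.541, -3.26], TCP at [0.186, -0.623, 0.405] pointing down, gripper open.
Joint ranges: [-163.93, 163.93], [-17.29, 119.83], [-79.2, 71.16], [3.27, 140.29], [-89.18, 269.18], [5.43, 117.66], [-154.24, 154.24]. Speed limits (degrees/s): [147.25, 147.25, 180, 180, 180, 180, 180].

### API

Orientations are given as [roll, pitch, yaw] about the fixed x, y, z axes, in that order (R = Rz(yaw) Ry(pitch) Rx(roll)).
In Python, from cell import status, cams, env, outline_of, landmark_of gives the robot as it stands. The module is installed in compiled form; this text tells all that it offers.
- The arm moves only by the tool jog_arm, never from a script. Its argument "rows" is a list of rows, each a list of 7 numbers: the closure, from 0 (fully open) to 1 (shut), then the shift along the tool's x, y, z in m, then the turn, a rotation vector about the tool's x, y, z in degrees. A call has 1 to 12 rows; each row shifts and turns the commanded pose from where the row before left it, along the tool's axes as they then stand; what a row does not reach is not made up. A row lasts 1/12 s, in which the tool goes at most 41.7 mm and 7.16 degrees, less where a joint would pass 70% of its speed; a pose out of reach is approached as far as the arm can. A call with a gripper value outside its range is refused whole. The fingers move at their own pace and stop on an object; "grip_force" is the grip in N (left out, the last holds). Time passes only in rows, so rows that do not move let the fingers close. It gives the time, the measured TCP pose, the force and the opening at its end, in the units of the state.
- status.get_obs(): the state, without advancing time (a new reading comes with each control period).
- cams.read_camera(name): name is "scene" or "top" or "wrist"; returns (picture, depth): 400x640x3 uint8, red, green, blue; 400x640 float32, m along the optical axis (not along the pixel's ray), 0 where there is no reading.
- cams.camera_params(name): a dict with "vfov" (degrees; the focal length in pixels is half the picture's height over the tangent of half this angle, whatever the lens; pixels are square), "cx", "cy" (the principal point, pixels), "eye" and "attitude" of the camera in the world. Camera axes: x right, y up, looking along -z (the intrinsics and any distortion apply to the point x, -y, -z); pixel columns grow to the right and rows downward; lengths in m; the calibration is good to about 2 mm. A picture is of the moment at which its call begins: read the wrist's pose just before it. camera_params takes no time and is no camera call; for the wrist camera it gives the pose at the moment of the call.
- env.sign_off(): hands the job in, once; it reports no verdict.
Trained networks look in the newest picture that a camera, given by its name, has taken for a name from the list of things; names that differ only in an ending like _2 or _b are one class to them, and where a whole thing is asked for, a point or a joint stands for the part that bears it (a point fixed in the world has none). Each returns a list of dicts, best first, with "conf" (0 to 1); they miss things now and then, are a little off and sometimes report something else, mostly with a low value. They report only what shows in the picture. A call takes as long as a camera call.
- outline_of(camera, name): "pixels" (400x640 bool, what is visible of it) and "box" ([left, top, right, bottom] in pixels, round what is visible of it).
- landmark_of(camera, name): "position" ([row, column] in pixels: a listed point, or the origin of a listed thing).
The state is a dict: "time_s": time; "qpos": joint angles; "joint_velocities": joint speeds; "effort": joint torques, N m; "tool_pos": TCP position; "tool_rot": TCP orientation; "force": force on the tool from outside, world axes, zero at the start; "wrist_torque": the same for the moment, N m; "grip_width": finger opening in m.
Only numpy, scipy, OpenCV 4.12 (cv2) and the standard library are available. Lean on these libraries where they do the work, as an engineer would, in place of code of your own. Each camera call takes 0.05 s, during which the arm holds its last target. There are 200 camera calls.

### The job

Close the scissor handles of the bench clamp, gently, until its jaw has pushed the stopper fully home in the glass vial and the ratchet has caught; take your hand off for a good second so that the ratchet alone holds the handles shut. Then press the movable handle down, square to the closing plane, to free the teeth and let the clamp open all the way again, with the stopper left home. Do not crush the vial, be gentle with the handles, and leave the spare vials and the bowl beside the clamp where they are.

Things in the scene. Friction and masses are not known exactly. Their poses are not given: they have to be found in the camera images.
- clamp: Steel scissor clamp like a big hemostat, fixed on its stand. Origin on the bench under its upright pivot pin; +x to the jaws, -x along the two handles, z up. Handles and jaws lie flat, 70 mm above the bench, nothing of it over 92 mm. The right handle (-y side) is fixed, its plate's +y edge 9 mm on the -y side of the x axis. The left handle (+y side) moves; the bench below it is clear.
- handle (a joint): Movable handle's closing angle, rad: 0 open, at most 0.46. At angle a the shank points 0.5 - a from the clamp's -x to its +y side. A spring opens it (1.5 N at the thumb plate, 3 N when shut). Saw teeth catch at about 0.1, 0.18, 0.26 and 0.34 rad; each click takes 2 to 4 N more at the plate. Let go between teeth, it falls back to the last one passed.
- thumb_plate (a point): Centre of the top of the movable handle's flat thumb plate: 131 mm from the pivot, 75 mm above the bench, moves with it. Plate 30 mm along the shank (116 to 146 mm), 20 wide, 10 thick; a 38 mm ring follows, to 183 mm. Close by pushing its outer (+y) edge with shut fingers, or squeeze both handles. Closing with the stopper home takes 11 to 15 N here in all (8 N before it is home).
- ratchet (a point): Middle of the ratchet rack, 95 mm from the pivot, 80 mm above the bench: four hanging teeth on a leaf that clicks over a pawl on the movable handle. That handle bends down like a leaf spring (1.2 N/mm at the thumb plate, stop at 10 mm); plate pressed 6 to 9 mm down (8 to 15 N), the pawl is free. Friction under the pressing finger may hold the handle: draw it outwards (+y) while down.
- vial_seat (a point): Centre of the cradle as nominally set, 70 mm above the bench. The glass vial (16 mm across, 32 long) lies in it along the clamp's y, its rubber stopper (17 mm across) facing the movable jaw on the -y side. The cradle's adjuster is really set up to 6 mm off, either way along y: the jaw meets the stopper at 0.02 to 0.29 rad and has it home at 0.14 to 0.41 rad.
- stopper (a joint): How far the stopper has been pushed in, m: 0 to 0.001 at the start, 0.006 fully home (flange on the rim). Friction keeps it where it is left (6 N at the stopper, 3 N at the thumb plate).
- vial (a joint): How far the vial has been pushed into the rubber pad behind it, m: 0 when free. Once the stopper is home the pad gives, and the force at the thumb plate rises by 2 N per mm; the glass is held to crack at 0.002 m (28 N from the jaw, about 18 N at the plate).
- spare_a: Bystander: spare capped glass vial standing near the clamp, 16 mm across, 42 mm tall; origin at the centre of its underside.
- spare_b: Bystander: second spare vial like it; origin at the centre of its underside.
- dish: Bystander: small steel bowl, 68 mm across, 18 mm tall; origin at the centre of its underside.

How it is judged:
By the outcome, as a careful person would: the job done as asked, in the order asked, and still so for the second after the job is handed in, with the robot touching nothing.
It also fails if it takes over 72 s, if anything falls off the work surface, if the arm or the gripper's body presses on something with over 40 N, if the wrist force passes 120 N, or if a joint passes its speed limit or range.

## Working session

There is one attempt and no reset: what is moved stays moved. The work goes in short steps, Python scripts to look and compute and a tool call to move; the robot and the scene stay as the last step left them, time stands still between calls to the robot, and variables do not carry over. Pictures are saved under pics/ and viewed, about 8 in all and at most 12, crops included, and the job is handed in when it is done.

Besides the shell and the picture viewer there is one more tool, called after "Emit:" as name([rows], argument=value, ...), one row to a line, values as JSON. jog_arm: Moves the arm, as the interface text tells. Its arguments: {"type":"object","properties":{"rows":{"type":"array"},"grip_force":{"type":"number"}},"required":["rows"]}

```bash
mkdir -p pics; cat > h.py <<'E'
import numpy as np, cv2
from scipy.spatial.transform import Rotation as R
from cell import status, cams, env, outline_of, landmark_of
def rot(a):
    a=np.array(a,float)
    return a if a.shape==(3,3) else (R.from_quat(a).as_matrix() if a.size==4 else R.from_euler('xyz',a,degrees=True).as_matrix())
def ray(p,rc):
    f=200/np.tan(np.radians(p['vfov']/2))
    return rot(p['attitude'])@np.array([(rc[1]-p['cx'])/f,-(rc[0]-p['cy'])/f,-1.])
def at_z(p,rc,z):
    d=ray(p,rc);e=np.array(p['eye']);return e+d*(z-e[2])/d[2]
def at_d(p,rc,dep):
    return np.array(p['eye'])+ray(p,rc)*dep
E
python3 - <<'E'
from h import *
o=status.get_obs();print(o)
for c in ['scene','top']:
    im,d=cams.read_camera(c);p=cams.camera_params(c);print(c,p)
    cv2.imwrite(f'pics/{c}.png',im[:,:,::-1])
    for n,z in [('clamp',0),('thumb_plate',.075),('ratchet',.08),('vial_seat',.07),('spare_a',0),('dish',0)]:
        for r in landmark_of(c,n)[:3]:
            q=r['position'];print(n,round(r['conf'],2),np.round(q,1),at_z(p,q,z).round(4), d[int(q[0]),int(q[1])])
E
```

```text
{'time_s': 0.0, 'qpos': array([74.20409488, 18.4381786 , -4.01486744, 83.17429183,  1.29479744,
       78.54022274, -3.26045517]), 'joint_velocities': array([-0.02108622,  0.0713317 ,  0.00374659,  0.06119516,  0.05251133,
       -0.00056205, -0.01835279]), 'effort': array([ 2.54033494e-04, -4.91289926e+01, -4.03766893e-01, -3.12532067e+01,
       -6.41038315e-02,  4.36805247e-02,  1.26536056e-04]), 'tool_pos': array([ 0.18564332, -0.62271326,  0.40367643]), 'tool_rot': array([ 1.79994276e+02,  1.07465793e-01, -7.33954899e+01]), 'force': array([-0.0592745 , -0.15701916,  0.3657356 ]), 'wrist_torque': array([-0.06005777, -0.01104732, -0.00074116]), 'grip_width': 0.08673305684267196}
scene {'vfov': 54.86483483777799, 'cx': 315.7706974055336, 'cy': 201.19461294214247, 'eye': array([1.11084582, 0.21861455, 0.52586835]), 'attitude': array([ 47.55626267,   0.80232277, 111.15304907])}
clamp 0.62 [217.1 245.1] [ 0.6674 -0.108   0.    ] 0.6447614
thumb_plate 0.89 [163.6 300.3] [ 0.5628 -0.0325  0.075 ] 0.75222087
ratchet 0.36 [164.2 299.6] [ 0.5711 -0.0302  0.08  ] 0.75007397
vial_seat 0.57 [
[... 436 characters left out ...]
: array([  8.65716872,   0.09206484, -89.63527056])}
clamp 0.67 [193.9 377.7] [ 0.6742 -0.1111  0.    ] 0.90168244
thumb_plate 0.83 [240.8 343.4] [ 0.5664 -0.0309  0.075 ] 0.8901756
thumb_plate 0.45 [234.2 371.9] [ 0.58   -0.0881  0.075 ] 0.8809537
ratchet 0.94 [233.5 371.5] [ 0.581  -0.0867  0.08  ] 0.87858045
vial_seat 0.97 [162.1 378.4] [ 0.7295 -0.104   0.07  ] 0.90866673
vial_seat 0.55 [234.  371.5] [ 0.5807 -0.0879  0.07  ] 0.8809537
spare_a 0.68 [158.  378.1] [ 0.7555 -0.1131  0.    ] 0.9091271
spare_a 0.45 [151.6 329.5] [ 0.7696 -0.0045  0.    ] 0.97894186
spare_a 0.37 [183.1 327.1] [6.978e-01 6.000e-04 0.000e+00] 0.93699443
dish 0.77 [233.8 432.1] [ 0.587  -0.2282  0.    ] 0.9579626
```

```bash
python3 - <<'E'
import cv2,numpy as np
a=cv2.imread('pics/top.png')[120:280,280:460];b=cv2.imread('pics/scene.png')[120:300,180:340]
a=cv2.resize(a,None,fx=3.3,fy=3.3,interpolation=cv2.INTER_CUBIC);cv2.imwrite('pics/topc.png',a)
cv2.imwrite('pics/scenec.png',cv2.resize(b,None,fx=3.3,fy=3.3,interpolation=cv2.INTER_CUBIC))
E
```

```text
(no output)
```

View pics/topc.png

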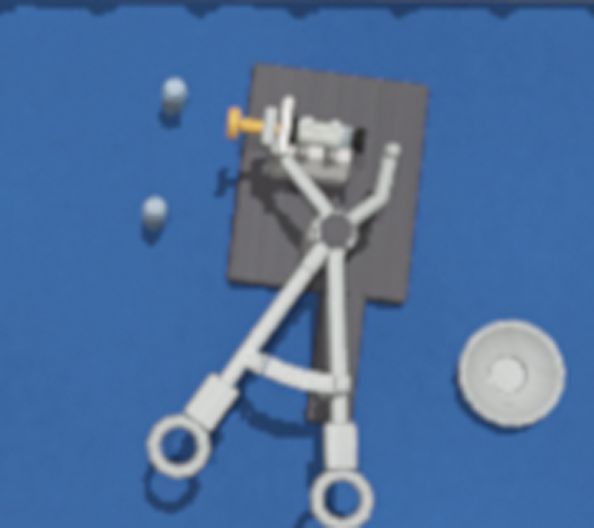

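View pics/scenec.png

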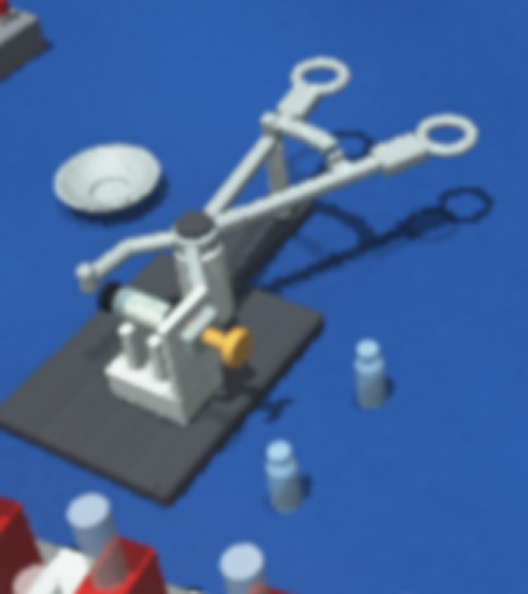

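The top view shows the clamp with its jaws up (+x), the movable handle at left with its plate near crop (210,402), the spares at left and the bowl at right. The networks agree with this: pivot ≈(0.674,-0.111), plate ≈(0.566,-0.031), yaw ≈ -8°. I'll move to a hover just outside the plate, with the tool's y axis along the push direction.

Emit:
jog_arm([
  [1,-0.024,-0.028,0.004,0,0,0],
  [1,-0.024,-0.028,0.004,0,0,0],
  [1,-0.024,-0.028,0.004,0,0,0],
  [1,-0.024,-0.028,0.004,0,0,0],
  [1,-0.024,-0.028,0.004,0,0,0],
  [1,-0.024,-0.028,0.004,0,0,0],
  [1,-0.024,-0.028,0.004,0,0,0],
  [1,-0.024,-0.028,0.004,0,0,0],
  [1,-0.024,-0.028,0.004,0,0,0],
  [1,-0.024,-0.028,0.004,0,0,0],
], grip_force=20)

```text
time_s: 1.53
tool_pos: [0.3861, -0.3112, 0.3649]
tool_rot: [-180.0, -0.1, -73.4]
force: [0.8, -0.1, -0.1]
grip_width: 0.0285
```

Emit:
jog_arm([
  [1,-0.024,-0.028,0.004,0,0,0],
  [1,-0.024,-0.028,0.004,0,0,0],
  [1,-0.024,-0.028,0.004,0,0,0],
  [1,-0.024,-0.028,0.004,0,0,0],
  [1,-0.024,-0.028,0.004,0,0,0],
  [1,-0.024,-0.028,0.004,0,0,0],
  [1,0,0,0,0,0,-6.1],
  [1,0,0,0,0,0,-6.1],
  [1,0,0,0,0,0,-6.1],
  [1,0,0,0,0,0,-6.1],
  [1,0,0,0,0,0,-6.1],
  [1,0,0,0,0,0,-6.1],
])

```text
time_s: 2.53
tool_pos: [0.5053, -0.1268, 0.3409]
tool_rot: [180.0, -0.0, -36.5]
force: [0.0, -0.2, -0.3]
grip_width: 0.0004
```

```bash
python3 - <<'E'
from h import *
o=status.get_obs();print(o['time_s'],o['tool_pos'],o['tool_rot'],o['force'],o['grip_width'])
p=cams.camera_params('wrist');im,d=cams.read_camera('wrist');print(p)
cv2.imwrite('pics/w1.png',im[:,:,::-1])
for n,z in [('clamp',0),('thumb_plate',.075),('ratchet',.08),('vial_seat',.07),('spare_a',0),('dish',0)]:
    for r in landmark_of('wrist',n)[:2]:
        q=r['position'];print(n,round(r['conf'],2),np.round(q,1),at_z(p,q,z).round(4), at_d(p,q,d[int(q[0]),int(q[1])]).round(4))
E
```

```text
2.5333 [ 0.50534216 -0.12680461  0.34091366] [ 1.79995594e+02 -2.20177383e-02 -3.64852329e+01] [ 0.00613557 -0.17971303 -0.27055591] 0.0004475500984956054
{'vfov': 62.38822277969484, 'cx': 319.16872844453206, 'cy': 197.3172256516966, 'eye': array([ 0.54563458, -0.07345856,  0.32195805]), 'attitude': array([-1.41179659e+01,  1.02097681e-02, -3.64357952e+01])}
clamp 0.7 [ 60.4 455.9] [ 0.6739 -0.1091  0.    ] [ 0.6593 -0.105   0.0366]
thumb_plate 0.85 [ 47.5 305. ] [ 0.5643 -0.0316  0.075 ] [ 0.5643 -0.0317  0.0757]
ratchet 0.71 [104.2 371.3] [ 0.5793 -0.0897  0.08  ] [ 0.5784 -0.0893  0.086 ]
spare_a 0.17 [107.9 375.2] [ 0.5914 -0.1001  0.    ] [ 0.5792 -0.093   0.086 ]
dish 0.91 [217.4 444.5] [ 0.5879 -0.2315  0.    ] [ 0.5871 -0.2286  0.006 ]
dish 0.66 [107.6 373.9] [ 0.5906 -0.0991  0.    ] [ 0.5786 -0.0923  0.0858]
```

View pics/w1.png

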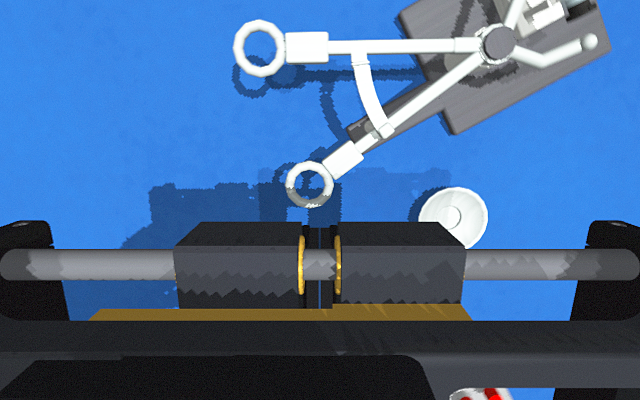

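The wrist view shows the shank lying horizontal in the picture (pivot near (497,44), plate near (307,47)), so the tool is aligned with it. The plate is at about (0.5645,-0.0316). Next I'll go outside the plate and descend.

Emit:
jog_arm([
  [1,-0.001,-0.0284,0,0,0,0],
  [1,-0.001,-0.0284,0,0,0,0],
  [1,-0.001,-0.0284,0,0,0,0],
  [1,-0.001,-0.0284,0,0,0,0],
  [1,-0.002,-0.0284,0,0,0,0],
  [1,0,0,0.024,0,0,0],
  [1,0,0,0.025,0,0,0],
  [1,0,0,0.025,0,0,0],
  [1,0,0,0.025,0,0,0],
  [1,0,0,0,0,0,0],
  [1,0,0,0,0,0,0],
])

```text
time_s: 3.8
tool_pos: [0.585, -0.0097, 0.2408]
tool_rot: [179.9, 0.2, -36.8]
force: [0.4, -0.2, 0.0]
grip_width: 0.0005
```

```bash
python3 - <<'E'
from h import *
o=status.get_obs();print(o['time_s'],o['tool_pos'],o['tool_rot'],o['force'])
im,d=cams.read_camera('top');im2,_=cams.read_camera('wrist')
a=cv2.resize(im[150:280,280:440],None,fx=3.2,fy=3.2,interpolation=cv2.INTER_CUBIC)
b=cv2.resize(im2[0:260,150:600],(512,296))
cv2.imwrite('pics/p4.png',np.vstack([a,b])[:,:,::-1].copy()); print(a.shape)
E
```

```text
3.8 [ 0.58502044 -0.00969134  0.24076836] [ 1.79914925e+02  1.55139454e-01 -3.68344747e+01] [ 0.38729439 -0.16083293  0.04601654]
(416, 512, 3)
```

View pics/p4.png

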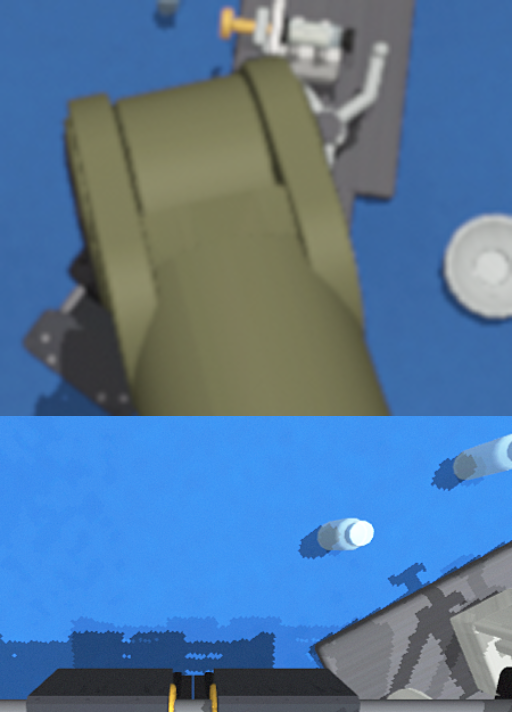

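Emit:
jog_arm([
  [1,0,0.002,0,0,0,0],
  [1,0,0.002,0,0,0,0],
  [1,0,0.002,0,0,0,0],
  [1,0,0.001,0,0,0,0],
  [1,0,0.001,0,0,0,0],
  [1,0,0,0,0,0,0],
])

```text
time_s: 4.4
tool_pos: [0.5807, -0.0164, 0.2419]
tool_rot: [180.0, -0.0, -36.8]
force: [-0.7, 0.0, -0.0]
grip_width: 0.0006
```

Emit:
jog_arm([
  [1,0,0.001,0,0,0,0],
  [1,0,0.001,0,0,0,0],
  [1,0,0,0,0,0,0],
  [1,0,0,0,0,0,0],
])

```text
time_s: 4.73
tool_pos: [0.5797, -0.0172, 0.2418]
tool_rot: [-180.0, -0.0, -36.8]
force: [1.4, 0.5, 0.3]
grip_width: 0.0005
```

Emit:
jog_arm([
  [1,0,0.001,0,0,0,0],
  [1,0,0.001,0,0,0,0],
  [1,0,0,0,0,0,0],
  [1,0,0,0,0,0,0],
])

```text
time_s: 5.07
tool_pos: [0.5783, -0.0191, 0.2418]
tool_rot: [-180.0, 0.0, -36.8]
force: [0.6, 1.9, 1.6]
grip_width: 0.0007
```

Emit:
jog_arm([
  [1,-0.0002,0.0013,0,0,0,-0.57],
  [1,-0.0002,0.0013,0,0,0,-0.57],
  [1,-0.0002,0.0013,0,0,0,-0.57],
  [1,-0.0002,0.0013,0,0,0,-0.57],
  [1,0,0,0,0,0,0],
  [1,0,0,0,0,0,0],
])

```text
time_s: 5.57
tool_pos: [0.5748, -0.0227, 0.2418]
tool_rot: [-180.0, -0.0, -34.5]
force: [3.4, 2.9, -0.3]
grip_width: 0.0007
```

Emit:
jog_arm([
  [1,-0.0002,0.0013,0,0,0,-0.57],
  [1,-0.0002,0.0013,0,0,0,-0.57],
  [1,-0.0002,0.0013,0,0,0,-0.57],
  [1,0,0,0,0,0,0],
  [1,0,0,0,0,0,0],
])

```text
time_s: 5.98
tool_pos: [0.5724, -0.0251, 0.2418]
tool_rot: [-179.9, -0.0, -32.7]
force: [3.1, 4.5, -2.3]
grip_width: 0.0007
```

Emit:
jog_arm([
  [1,-0.0002,0.0013,0,0,0,-0.57],
  [1,-0.0002,0.0013,0,0,0,-0.57],
  [1,0,0,0,0,0,0],
  [1,0,0,0,0,0,0],
])

```text
time_s: 6.32
tool_pos: [0.5701, -0.0284, 0.2418]
tool_rot: [179.9, 0.0, -31.7]
force: [0.7, 1.5, 1.1]
grip_width: 0.0005
```

Emit:
jog_arm([
  [1,-0.0002,0.0013,0,0,0,-0.57],
  [1,-0.0002,0.0013,0,0,0,-0.57],
  [1,0,0,0,0,0,0],
  [1,0,0,0,0,0,0],
])

```text
time_s: 6.65
tool_pos: [0.5686, -0.0299, 0.2418]
tool_rot: [-180.0, -0.0, -30.5]
force: [2.0, 2.7, -0.2]
grip_width: 0.0005
```

Emit:
jog_arm([
  [1,-0.0002,0.0013,0,0,0,-0.57],
  [1,-0.0002,0.0013,0,0,0,-0.57],
  [1,0,0,0,0,0,0],
  [1,0,0,0,0,0,0],
])

```text
time_s: 6.98
tool_pos: [0.5672, -0.0315, 0.2419]
tool_rot: [-179.9, -0.0, -29.3]
force: [3.4, 4.1, -0.1]
grip_width: 0.0004
```

Emit:
jog_arm([
  [1,-0.0002,0.0013,0,0,0,-0.57],
  [1,0,0,0,0,0,0],
  [1,0,0,0,0,0,0],
])

```text
time_s: 7.23
tool_pos: [0.5665, -0.0323, 0.2419]
tool_rot: [-179.9, -0.1, -28.8]
force: [3.6, 4.3, -1.2]
grip_width: 0.0003
```

Emit:
jog_arm([
  [1,-0.0002,0.0013,0,0,0,-0.57],
  [1,0,0,0,0,0,0],
  [1,0,0,0,0,0,0],
])

```text
time_s: 7.48
tool_pos: [0.5659, -0.033, 0.242]
tool_rot: [-179.9, -0.1, -28.2]
force: [4.8, 5.1, -1.6]
grip_width: 0.0009
```

Emit:
jog_arm([
  [1,-0.0002,0.0013,0,0,0,-0.57],
  [1,0,0,0,0,0,0],
  [1,0,0,0,0,0,0],
])

```text
time_s: 7.73
tool_pos: [0.5653, -0.0337, 0.2421]
tool_rot: [-179.8, -0.1, -27.6]
force: [4.9, 5.3, -2.1]
grip_width: 0.0006
```

Emit:
jog_arm([
  [1,-0.0002,0.0013,0,0,0,-0.57],
  [1,0,0,0,0,0,0],
  [1,0,0,0,0,0,0],
])

```text
time_s: 7.98
tool_pos: [0.5646, -0.0345, 0.2421]
tool_rot: [-179.8, -0.1, -27.0]
force: [6.0, 6.3, -2.1]
grip_width: 0.0002
```

Emit:
jog_arm([
  [1,-0.0002,0.0013,0,0,0,-0.57],
  [1,0,0,0,0,0,0],
  [1,0,0,0,0,0,0],
])

```text
time_s: 8.23
tool_pos: [0.5629, -0.0376, 0.2418]
tool_rot: [180.0, -0.0, -26.6]
force: [1.9, 2.3, 0.7]
grip_width: 0.0003
```

Emit:
jog_arm([
  [1,-0.0002,0.0013,0,0,0,-0.57],
  [1,0,0,0,0,0,0],
  [1,0,0,0,0,0,0],
])

```text
time_s: 8.48
tool_pos: [0.5623, -0.0384, 0.2418]
tool_rot: [-180.0, -0.0, -26.0]
force: [3.4, 1.7, -0.1]
grip_width: 0.0006
```

Emit:
jog_arm([
  [1,-0.0002,0.0013,0,0,0,-0.57],
  [1,0,0,0,0,0,0],
  [1,0,0,0,0,0,0],
])

```text
time_s: 8.73
tool_pos: [0.5616, -0.0392, 0.2419]
tool_rot: [-180.0, -0.0, -25.4]
force: [4.0, 2.9, 0.3]
grip_width: 0.0005
```

Emit:
jog_arm([
  [1,-0.0002,0.0013,0,0,0,-0.57],
  [1,0,0,0,0,0,0],
  [1,0,0,0,0,0,0],
])

```text
time_s: 8.98
tool_pos: [0.5611, -0.0399, 0.2419]
tool_rot: [-179.9, -0.1, -24.8]
force: [4.8, 4.4, -1.0]
grip_width: 0.0006
```

Emit:
jog_arm([
  [1,-0.0002,0.0013,0,0,0,-0.57],
  [1,0,0,0,0,0,0],
  [1,0,0,0,0,0,0],
])

```text
time_s: 9.23
tool_pos: [0.5606, -0.0405, 0.242]
tool_rot: [-179.9, -0.1, -24.2]
force: [5.7, 4.2, -0.4]
grip_width: 0.0003
```

```bash
python3 - <<'E'
from h import *
im,d=cams.read_camera('scene');im2,_=cams.read_camera('top')
a=cv2.resize(im[180:260,190:270],(480,480),interpolation=cv2.INTER_CUBIC)
b=cv2.resize(im2[140:200,345:405],(480,480),interpolation=cv2.INTER_CUBIC)[:,:300]
cv2.imwrite('pics/p5.png',np.hstack([a,b])[:,:,::-1].copy())
E
```

```text
(no output)
```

View pics/p5.png

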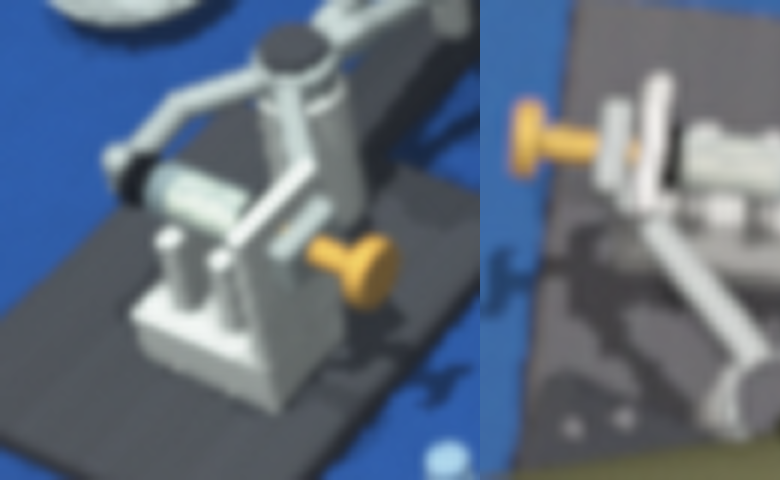

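The jaw ball (crop (118,158)) now touches the black stopper, which still stands out of the vial, so I'll keep closing.

Emit:
jog_arm([
  [1,-0.0002,0.0013,0,0,0,-0.57],
  [1,0,0,0,0,0,0],
  [1,0,0,0,0,0,0],
])

```text
time_s: 9.58
tool_pos: [0.5601, -0.0411, 0.2421]
tool_rot: [-179.8, -0.1, -23.6]
force: [6.6, 6.1, -1.6]
grip_width: 0.0006
```

Emit:
jog_arm([
  [1,-0.0002,0.0013,0,0,0,-0.57],
  [1,0,0,0,0,0,0],
  [1,0,0,0,0,0,0],
])

```text
time_s: 9.83
tool_pos: [0.5596, -0.0416, 0.2422]
tool_rot: [-179.8, -0.1, -23.0]
force: [5.9, 7.4, -1.9]
grip_width: 0.0008
```

Emit:
jog_arm([
  [1,-0.0001,0.0007,0,0,0,-0.29],
  [1,0,0,0,0,0,0],
  [1,0,0,0,0,0,0],
])

```text
time_s: 10.08
tool_pos: [0.5593, -0.0421, 0.2422]
tool_rot: [-179.7, -0.1, -22.7]
force: [7.5, 6.5, -1.4]
grip_width: 0.0007
```

Emit:
jog_arm([
  [1,-0.0001,0.0007,0,0,0,-0.29],
  [1,0,0,0,0,0,0],
  [1,0,0,0,0,0,0],
])

```text
time_s: 10.33
tool_pos: [0.559, -0.0425, 0.2423]
tool_rot: [-179.7, -0.1, -22.4]
force: [8.1, 7.9, -1.8]
grip_width: 0.0008
```

Emit:
jog_arm([
  [1,-0.0001,0.0007,0,0,0,-0.29],
  [1,0,0,0,0,0,0],
  [1,0,0,0,0,0,0],
])

```text
time_s: 10.58
tool_pos: [0.5587, -0.043, 0.2423]
tool_rot: [-179.7, -0.1, -22.1]
force: [7.9, 8.1, -1.5]
grip_width: 0.0007
```

Emit:
jog_arm([
  [1,-0.0001,0.0006,0,0,0,-0.25],
  [1,0,0,0,0,0,0],
  [1,0,0,0,0,0,0],
])

```text
time_s: 10.83
tool_pos: [0.5584, -0.0433, 0.2423]
tool_rot: [-179.7, -0.2, -21.9]
force: [7.4, 7.4, -2.7]
grip_width: 0.0006
```

Emit:
jog_arm([
  [1,-0.0001,0.0006,0,0,0,-0.25],
  [1,0,0,0,0,0,0],
  [1,0,0,0,0,0,0],
])

```text
time_s: 11.08
tool_pos: [0.5581, -0.0438, 0.2423]
tool_rot: [-179.7, -0.2, -21.6]
force: [8.4, 8.4, -2.3]
grip_width: 0.0007
```

Emit:
jog_arm([
  [1,-0.0001,0.0006,0,0,0,-0.25],
  [1,0,0,0,0,0,0],
  [1,0,0,0,0,0,0],
])

```text
time_s: 11.33
tool_pos: [0.5578, -0.0443, 0.2423]
tool_rot: [-179.7, -0.2, -21.4]
force: [7.7, 7.8, -2.3]
grip_width: 0.0005
```

Emit:
jog_arm([
  [1,-0.0001,0.0006,0,0,0,-0.25],
  [1,0,0,0,0,0,0],
  [1,0,0,0,0,0,0],
])

```text
time_s: 11.58
tool_pos: [0.5568, -0.0466, 0.2422]
tool_rot: [-179.9, -0.1, -21.2]
force: [5.9, 4.5, -0.5]
grip_width: 0.0006
```

Emit:
jog_arm([
  [1,-0.0001,0.0007,0,0,0,-0.29],
  [1,0,0,0,0,0,0],
  [1,0,0,0,0,0,0],
  [1,0,0,0,0,0,0],
])

```text
time_s: 11.92
tool_pos: [0.5565, -0.0471, 0.2422]
tool_rot: [-179.9, -0.1, -20.9]
force: [4.8, 4.4, -0.6]
grip_width: 0.0004
```

```bash
python3 - <<'E'
from h import *
im,d=cams.read_camera('scene');im2,_=cams.read_camera('top')
a=cv2.resize(im[180:260,190:270],(480,480),interpolation=cv2.INTER_CUBIC)
b=cv2.resize(im2[140:200,345:405],(480,480),interpolation=cv2.INTER_CUBIC)[:,180:]
cv2.imwrite('pics/p6.png',np.hstack([a,b])[:,:,::-1].copy())
f=np.mean([status.get_obs()['force'] for _ in range(3)],0);print(f)
E
```

```text
[5.01207703 4.35100624 0.49178181]
```

View pics/p6.png

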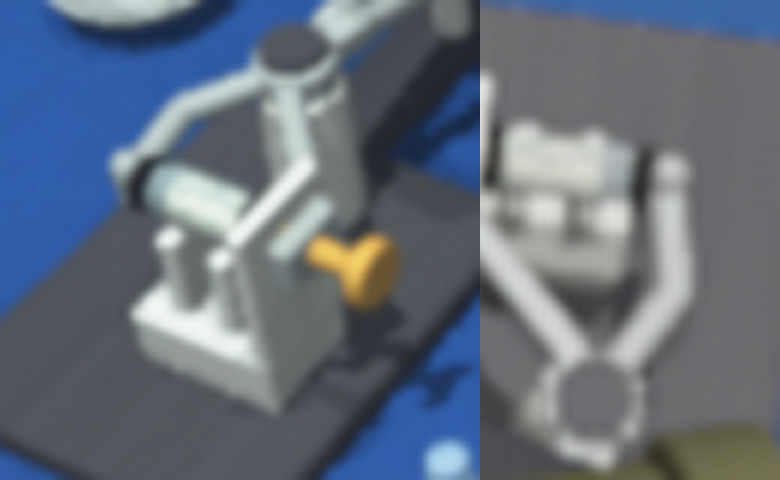

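The jaw ball has moved on and less of the stopper's black band shows. The force is flat at about 6.6 N, so it is not home yet. I'll carry on in small steps.

Emit:
jog_arm([
  [1,-0.0001,0.0009,0,0,0,-0.4],
  [1,0,0,0,0,0,0],
  [1,0,0,0,0,0,0],
])

```text
time_s: 12.27
tool_pos: [0.5561, -0.0477, 0.2422]
tool_rot: [-179.9, -0.1, -20.5]
force: [5.5, 4.9, 0.4]
grip_width: 0.0006
```

Emit:
jog_arm([
  [1,-0.0001,0.0009,0,0,0,-0.4],
  [1,0,0,0,0,0,0],
  [1,0,0,0,0,0,0],
])

```text
time_s: 12.52
tool_pos: [0.5558, -0.0483, 0.2422]
tool_rot: [-179.8, -0.1, -20.1]
force: [5.9, 5.9, -1.0]
grip_width: 0.0006
```

Emit:
jog_arm([
  [1,-0.0001,0.0009,0,0,0,-0.4],
  [1,0,0,0,0,0,0],
  [1,0,0,0,0,0,0],
])

```text
time_s: 12.77
tool_pos: [0.5554, -0.0488, 0.2422]
tool_rot: [-179.8, -0.1, -19.7]
force: [6.4, 7.4, 0.2]
grip_width: 0.0003
```

Emit:
jog_arm([
  [1,-0.0001,0.0007,0,0,0,-0.3],
  [1,0,0,0,0,0,0],
  [1,0,0,0,0,0,0],
])

```text
time_s: 13.02
tool_pos: [0.5552, -0.0493, 0.2422]
tool_rot: [-179.8, -0.1, -19.4]
force: [6.8, 5.7, -0.9]
grip_width: 0.0004
```

Emit:
jog_arm([
  [1,-0.0001,0.0007,0,0,0,-0.3],
  [1,0,0,0,0,0,0],
  [1,0,0,0,0,0,0],
])

```text
time_s: 13.27
tool_pos: [0.5549, -0.0498, 0.2423]
tool_rot: [-179.8, -0.1, -19.1]
force: [4.8, 6.3, -0.8]
grip_width: 0.0002
```

```bash
python3 - <<'E'
from h import *
P=np.array([.6705,-.1086])
for _ in range(3):
    o=status.get_obs();v=o['tool_pos'][:2]-P
    ax=np.radians(o['tool_rot'][2]);n=np.array([-np.sin(ax),np.cos(ax)])
    print(np.radians(np.degrees(np.arctan2(v[1],v[0]))-135),o['force'],o['force'][:2]@n)
    im,_=cams.read_camera('top')
im2,_=cams.read_camera('scene')
def big(i,r,c,s): return cv2.resize(i[r:r+s,c:c+s],(390,390),interpolation=cv2.INTER_CUBIC)
a0=cv2.imread('pics/scene.png')[:,:,::-1]
cv2.imwrite('pics/p7.png',np.hstack([big(a0,190,200,40),big(im2,190,200,40)])[:,:,::-1].copy())
E
```

```text
0.3148085578090699 [ 4.80959054  6.31401037 -0.84405502] 7.538196879439665
0.31477071557511094 [ 5.77108529  6.83782875 -1.14746976] 8.347327429332699
0.3147538631134339 [ 6.51977977  6.10077653 -0.89898302] 7.895208274021686
```

View pics/p7.png

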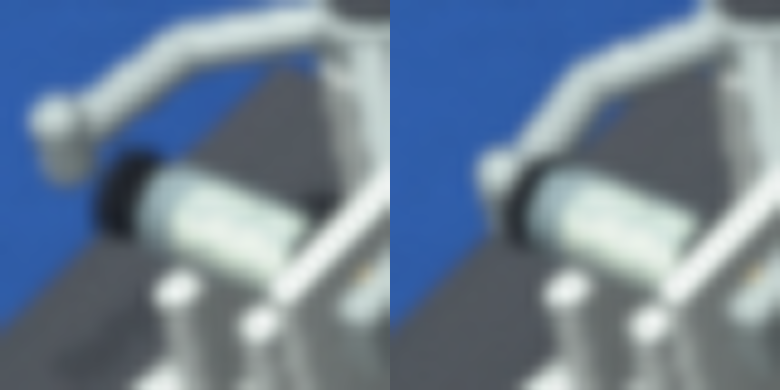

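The left crop is the start and the right is now: the stopper's black band has narrowed from about 35 px to 20 px, so it is partly in. The averaged normal force is only about 8 N, so it is still not home.

Emit:
jog_arm([
  [1,-0.0001,0.0007,0,0,0,-0.3],
  [1,0,0,0,0,0,0],
  [1,0,0,0,0,0,0],
])

```text
time_s: 13.72
tool_pos: [0.5546, -0.0503, 0.2423]
tool_rot: [-179.8, -0.1, -18.7]
force: [7.2, 6.4, -0.9]
grip_width: 0.0001
```

Emit:
jog_arm([
  [1,-0.0001,0.0007,0,0,0,-0.3],
  [1,0,0,0,0,0,0],
  [1,0,0,0,0,0,0],
])

```text
time_s: 13.97
tool_pos: [0.5543, -0.0507, 0.2423]
tool_rot: [-179.7, -0.1, -18.4]
force: [6.5, 8.1, -1.2]
grip_width: 0.0006
```

Emit:
jog_arm([
  [1,-0.0001,0.0006,0,0,0,-0.25],
  [1,0,0,0,0,0,0],
  [1,0,0,0,0,0,0],
])

```text
time_s: 14.22
tool_pos: [0.5541, -0.0511, 0.2423]
tool_rot: [-179.7, -0.1, -18.2]
force: [6.8, 7.5, -1.7]
grip_width: 0.0003
```

Emit:
jog_arm([
  [1,-0.0001,0.0006,0,0,0,-0.25],
  [1,0,0,0,0,0,0],
  [1,0,0,0,0,0,0],
])

```text
time_s: 14.47
tool_pos: [0.5539, -0.0515, 0.2423]
tool_rot: [-179.7, -0.1, -17.9]
force: [8.3, 8.1, -1.0]
grip_width: 0.0004
```

Emit:
jog_arm([
  [1,-0.0001,0.0006,0,0,0,-0.25],
  [1,0,0,0,0,0,0],
  [1,0,0,0,0,0,0],
])

```text
time_s: 14.72
tool_pos: [0.5536, -0.0519, 0.2423]
tool_rot: [-179.7, -0.2, -17.7]
force: [6.6, 8.2, -0.8]
grip_width: 0.0007
```

Emit:
jog_arm([
  [1,-0.0001,0.0006,0,0,0,-0.25],
  [1,0,0,0,0,0,0],
  [1,0,0,0,0,0,0],
])

```text
time_s: 14.97
tool_pos: [0.5534, -0.0523, 0.2423]
tool_rot: [-179.7, -0.2, -17.4]
force: [7.6, 7.9, -1.6]
grip_width: 0.0004
```

Emit:
jog_arm([
  [1,-0.0001,0.0006,0,0,0,-0.25],
  [1,0,0,0,0,0,0],
  [1,0,0,0,0,0,0],
])

```text
time_s: 15.22
tool_pos: [0.5532, -0.0527, 0.2423]
tool_rot: [-179.7, -0.2, -17.2]
force: [7.9, 9.1, -2.4]
grip_width: 0.0003
```

Emit:
jog_arm([
  [1,-0.0001,0.0006,0,0,0,-0.25],
  [1,0,0,0,0,0,0],
  [1,0,0,0,0,0,0],
])

```text
time_s: 15.47
tool_pos: [0.553, -0.053, 0.2423]
tool_rot: [-179.6, -0.2, -16.9]
force: [8.6, 8.6, -2.4]
grip_width: 0.0006
```

Emit:
jog_arm([
  [1,-0.0001,0.0006,0,0,0,-0.25],
  [1,0,0,0,0,0,0],
  [1,0,0,0,0,0,0],
])

```text
time_s: 15.72
tool_pos: [0.5528, -0.0534, 0.2423]
tool_rot: [-179.6, -0.2, -16.7]
force: [8.0, 10.2, -2.0]
grip_width: 0.0002
```

Emit:
jog_arm([
  [1,-0.0001,0.0004,0,0,0,-0.2],
  [1,0,0,0,0,0,0],
  [1,0,0,0,0,0,0],
])

```text
time_s: 15.97
tool_pos: [0.5526, -0.0536, 0.2423]
tool_rot: [-179.6, -0.2, -16.4]
force: [8.8, 10.8, -2.0]
grip_width: 0.0004
```

Emit:
jog_arm([
  [1,-0.0001,0.0004,0,0,0,-0.2],
  [1,0,0,0,0,0,0],
  [1,0,0,0,0,0,0],
])

```text
time_s: 16.22
tool_pos: [0.5525, -0.0537, 0.2424]
tool_rot: [-179.6, -0.2, -16.2]
force: [8.5, 10.6, -3.2]
grip_width: 0.0007
```

```bash
cat > chk.py <<'E'
from h import *
import sys
P=np.array([.6705,-.1086]);F=[]
for _ in range(5):
    o=status.get_obs();v=o['tool_pos'][:2]-P
    ax=np.radians(o['tool_rot'][2]);n=np.array([-np.sin(ax),np.cos(ax)])
    F.append(o['force'][:2]@n);im2,_=cams.read_camera('scene')
print(o['time_s'],np.radians(np.degrees(np.arctan2(v[1],v[0]))-135),np.mean(F),np.std(F))
cv2.imwrite(f'pics/{sys.argv[1]}.png',im2[:,:,::-1])
E
python3 chk.py s8
```

```text
16.4167 0.35004038147521915 12.95635842653137 0.24143518372193512
```

Emit:
jog_arm([
  [1,-0.0001,0.0004,0,0,0,-0.2],
  [1,0,0,0,0,0,0],
  [1,0,0,0,0,0,0],
])

```text
time_s: 16.72
tool_pos: [0.5524, -0.0538, 0.2424]
tool_rot: [-179.6, -0.2, -16.0]
force: [8.4, 11.1, -2.7]
grip_width: 0.0008
```

Emit:
jog_arm([
  [1,-0.0001,0.0004,0,0,0,-0.2],
  [1,0,0,0,0,0,0],
  [1,0,0,0,0,0,0],
])

```text
time_s: 16.97
tool_pos: [0.5521, -0.0543, 0.2424]
tool_rot: [-179.6, -0.2, -15.8]
force: [9.2, 11.4, -2.0]
grip_width: 0.0004
```

```bash
python3 chk.py s9; python3 - <<'E'
import cv2,numpy as np
def big(n,r,c,s): return cv2.resize(cv2.imread(f'pics/{n}.png')[r:r+s,c:c+s],(390,390),interpolation=cv2.INTER_CUBIC)
cv2.imwrite('pics/p8.png',np.hstack([big('scene',190,200,40),big('s9',190,200,40)]))
E
```

```text
17.1667 0.3558280966393357 13.13337512444102 0.3754328332218154
```

View pics/p8.png

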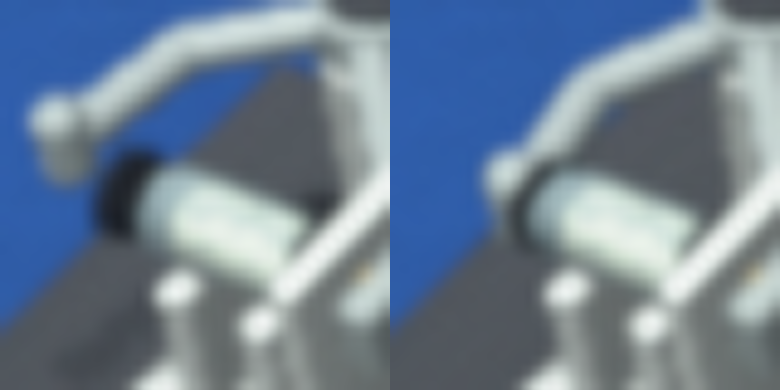

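Emit:
jog_arm([
  [1,-0.0001,0.0004,0,0,0,-0.2],
  [1,0,0,0,0,0,0],
  [1,0,0,0,0,0,0],
])

```text
time_s: 17.47
tool_pos: [0.5515, -0.0559, 0.2424]
tool_rot: [-179.7, -0.2, -15.7]
force: [6.9, 7.7, 0.3]
grip_width: 0.0008
```

Emit:
jog_arm([
  [1,-0.0001,0.0004,0,0,0,-0.2],
  [1,0,0,0,0,0,0],
  [1,0,0,0,0,0,0],
])

```text
time_s: 17.72
tool_pos: [0.5514, -0.0562, 0.2425]
tool_rot: [-179.7, -0.2, -15.5]
force: [7.3, 7.9, -0.2]
grip_width: 0.0009
```

Emit:
jog_arm([
  [1,-0.0001,0.0006,0,0,0,-0.25],
  [1,0,0,0,0,0,0],
  [1,0,0,0,0,0,0],
])

```text
time_s: 17.97
tool_pos: [0.5512, -0.0566, 0.2425]
tool_rot: [-179.7, -0.2, -15.2]
force: [7.4, 9.3, -0.1]
grip_width: 0.0005
```

Emit:
jog_arm([
  [1,-0.0001,0.0006,0,0,0,-0.25],
  [1,0,0,0,0,0,0],
  [1,0,0,0,0,0,0],
])

```text
time_s: 18.22
tool_pos: [0.551, -0.057, 0.2425]
tool_rot: [-179.7, -0.2, -15.0]
force: [7.7, 10.2, -0.8]
grip_width: 0.0004
```

```bash
python3 chk.py s10
```

```text
18.4167 0.37782225275749526 11.216150007925036 0.571558985066358
```

Emit:
jog_arm([
  [1,-0.0001,0.0006,0,0,0,-0.25],
  [1,0,0,0,0,0,0],
  [1,0,0,0,0,0,0],
])

```text
time_s: 18.72
tool_pos: [0.5507, -0.0574, 0.2425]
tool_rot: [-179.7, -0.2, -14.7]
force: [7.8, 9.5, -0.3]
grip_width: 0.0006
```

```bash
python3 chk.py s11
```

```text
18.9167 0.38142619819422807 10.756299156647321 0.5249048109686498
```

Emit:
jog_arm([
  [1,-0.0001,0.0006,0,0,0,-0.25],
  [1,0,0,0,0,0,0],
  [1,0,0,0,0,0,0],
])

```text
time_s: 19.22
tool_pos: [0.5505, -0.0578, 0.2425]
tool_rot: [-179.6, -0.2, -14.5]
force: [8.1, 9.4, -1.2]
grip_width: 0.0007
```

```bash
python3 chk.py s12
```

```text
19.4167 0.3848944800664362 11.208408100386732 0.3668518724058933
```

```bash
python3 - <<'E'
import cv2,numpy as np
from scipy.ndimage import map_coordinates as mc
s=9.75
A=np.array([200+85/s,190+180/s]);B=np.array([200+310/s,190+253/s]);u=(B-A)/np.linalg.norm(B-A);v=np.array([-u[1],u[0]])
t=np.arange(0,np.linalg.norm(B-A),.7)
for n in ['scene','s8','s9','s10','s11','s12']:
    g=cv2.imread(f'pics/{n}.png').astype(float).mean(2)
    p=np.mean([mc(g,[(A+u*k0+0*v)[1] if 0 else A[1]+t*u[1]+w*v[1],A[0]+t*u[0]+w*v[0]],order=1) for k0 in [0] for w in (-1.5,-.7,0,.7,1.5)],0)
    print(n,p.round().astype(int))
a=cv2.imread('pics/s8.png').astype(np.float32).mean(2)
for n in ['scene','s9','s10','s11','s12']:
    b=cv2.imread(f'pics/{n}.png').astype(np.float32).mean(2)
    for r in [(205,222,215,229),(216,240,215,238),(180,215,280,320)]:
        x,y=a[r[0]:r[1],r[2]:r[3]],b[r[0]:r[1],r[2]:r[3]]
        M=np.eye(2,3,dtype=np.float32)
        try: cc,M=cv2.findTransformECC(x,y,M,cv2.MOTION_TRANSLATION,(3,200,1e-6),None,1);print(n,r,M[:,2],round(cc,4))
        except Exception as e: print(n,'fail')
E
```

```text
scene [ 90  76  61  48  40  39  46  66  99 133 154 165 175 189 206 217 222 224
 226 228 229 228 228 228 229 229 229 228 227 221 207 187 181 198 221]
s8 [124 141 156 160 149 122  92  80  98 128 151 163 173 188 205 216 221 224
 227 228 229 228 228 228 229 229 229 228 226 221 207 187 181 198 220]
s9 [121 139 155 160 150 123  94  81  97 126 149 162 173 187 205 216 221 224
 226 228 229 228 228 228 229 229 229 228 226 221 207 187 181 198 220]
s10 [112 128 147 160 162 147 119  91  91 115 142 158 168 180 197 210 219 223
 226 228 229 228 228 228 229 229 229 228 226 221 206 187 181 198 220]
s11 [111 126 144 158 161 147 119  90  85 107 137 155 167 180 197 210 219 223
 226 228 229 228 228 228 229 229 229 228 226 221 207 187 181 198 221]
s12 [109 122 140 155 160 147 119  91  86 108 137 156 167 179 197 210 219 223
 226 228 229 228 228 228 229 229 229 228 226 221 206 187 181 198 221]
scene (205, 222, 215, 229) [-0.00917215 -0.07259998] 0.9714
scene (216, 240, 215, 238) [ 0.01019087 -0.01834446] 0.9997
scene (180, 215, 280, 320) [1.4297829 1.5285729] 0.518
s9 (205, 222, 215, 229) [0.02098598 0.01280385] 0.9987
s9 (216, 240, 215, 238) [-0.00269122  0.00175519] 0.9999
s9 (180, 215, 280, 320) [-0.13932957 -0.16618069] 0.995
s10 (205, 222, 215, 229) [0.11478539 0.07218611] 0.9884
s10 (216, 240, 215, 238) [-0.00050499 -0.0024057 ] 0.9999
s10 (180, 215, 280, 320) [-0.7668345  -0.73426974] 0.9955
s11 (205, 222, 215, 229) [0.12101161 0.07491782] 0.9873
s11 (216, 240, 215, 238) [-0.00062611 -0.00239468] 0.9999
s11 (180, 215, 280, 320) [-0.8709511 -0.806702 ] 0.9947
s12 (205, 222, 215, 229) [0.1480774  0.07952403] 0.9869
s12 (216, 240, 215, 238) [ 0.00050885 -0.00657798] 0.9999
s12 (180, 215, 280, 320) [-0.82357144 -0.8668349 ] 0.994
```

The vial glass edge stayed still from the start to s9 (before the last click) and then shifted about 0.35 px (≈0.7 mm) by s10. The pad is giving, so the stopper is home, and the fourth tooth has clicked. I'll take the hand off, raise it and check that the ratchet holds.

Emit:
jog_arm([
  [1,0,-0.001,0,0,0,0],
  [1,0,-0.001,0,0,0,0],
  [1,0,-0.001,0,0,0,0],
  [1,0,-0.002,0,0,0,0],
  [1,0,-0.003,0,0,0,0],
  [1,0,-0.006,0,0,0,0],
  [1,0,-0.01,0,0,0,0],
  [1,0,0,-0.015,0,0,0],
  [1,0,0,-0.015,0,0,0],
  [1,0,0,-0.015,0,0,0],
  [1,0,0,-0.015,0,0,0],
])

```text
time_s: 20.38
tool_pos: [0.5543, -0.0381, 0.3016]
tool_rot: [179.9, 0.2, -14.6]
force: [0.3, 0.2, -1.3]
grip_width: 0.0004
```

Emit:
jog_arm([
  [1,0,0.025,0,0,0,0],
  [1,0,0.025,0,0,0,0],
  [1,0,0.025,0,0,0,0],
  [1,0,0.025,0,0,0,0],
  [1,0,0.02,-0.02,0,0,0],
  [1,0,0,-0.02,0,0,0],
  [1,0,0,0,0,0,0],
  [1,0,0,0,0,0,0],
  [1,0,0,0,0,0,0],
  [1,0,0,0,0,0,0],
])

```text
time_s: 21.22
tool_pos: [0.5244, -0.1534, 0.3405]
tool_rot: [180.0, 0.2, -14.5]
force: [-0.0, -0.4, -0.5]
grip_width: 0.0006
```

```bash
cat > look.py <<'E'
from h import *
import sys
o=status.get_obs();print(o['time_s'],o['tool_pos'].round(4),o['tool_rot'].round(2),o['force'].round(2))
for c in ['wrist','top','scene']:
    p=cams.camera_params(c);im,d=cams.read_camera(c);cv2.imwrite(f'pics/{sys.argv[1]}_{c}.png',im[:,:,::-1])
    for n,z in [('thumb_plate',.075),('clamp',0),('ratchet',.08)]:
        for r in landmark_of(c,n)[:2]:
            q=r['position'];print(c,n,round(r['conf'],2),np.round(q,1),at_z(p,q,z).round(4))
E
python3 look.py L1
```

```text
21.2167 [ 0.5244 -0.1534  0.3405] [ 1.7999e+02  1.5000e-01 -1.4540e+01] [-0.02 -0.35 -0.49]
wrist clamp 0.82 [101.  463.8] [ 0.6748 -0.111   0.    ]
wrist ratchet 0.88 [100.8 375.8] [ 0.582 -0.09   0.08 ]
top thumb_plate 0.72 [250.  364.5] [ 0.5484 -0.073   0.075 ]
top clamp 0.57 [195.4 378. ] [ 0.6709 -0.1117  0.    ]
top ratchet 0.69 [235.4 372.7] [ 0.5772 -0.0891  0.08  ]
scene thumb_plate 0.92 [154.3 287. ] [ 0.5434 -0.0695  0.075 ]
scene clamp 0.89 [215.  246.1] [ 0.6616 -0.109   0.    ]
scene ratchet 0.91 [157.6 269.4] [ 0.5717 -0.0943  0.08  ]
```

View pics/L1_wrist.png

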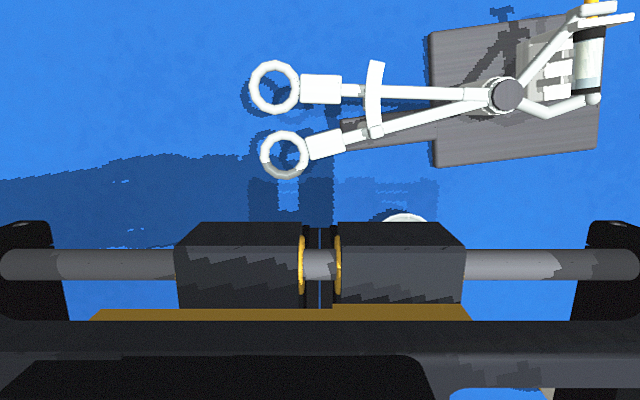

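The ratchet holds: the movable handle stays shut with the hand away, its plate centre at (321,88) and the pivot at (504,95) in the wrist view.

```bash
python3 - <<'E'
from h import *
p=cams.camera_params('wrist')
for q,z in [((88,321),.075),((95,504),.09),((144,327),.075),((88,271),.07)]: print(at_z(p,q,z).round(4))
u=np.array([np.cos(np.radians(144)),np.sin(np.radians(144))])
for a in (.34,.35): 
    t=np.radians(144)+a;print(a,np.array([.6705,-.1086])+.131*np.array([np.cos(t),np.sin(t)]),np.degrees(t)-180)
E
```

```text
[ 0.5482 -0.0726  0.075 ]
[ 0.6662 -0.109   0.09  ]
[ 0.5426 -0.1121  0.075 ]
[ 0.5131 -0.0631  0.07  ]
0.34 [ 0.54490724 -0.07135139] -16.519434965552023
0.35 [ 0.54454104 -0.07260916] -15.94647717042119
```

Emit:
jog_arm([
  [1,0,-0.021,0,0,0,0],
  [1,0,-0.021,0,0,0,0],
  [1,0,-0.021,0,0,0,0],
  [1,0,-0.021,0,0,0,0.0],
  [1,0,0,0,0,0,2.5],
  [1,0,0,0.02,0,0,0],
  [1,0,0,0.02,0,0,0],
  [1,0,0,0.02,0,0,0],
  [1,0,0,0.015,0,0,0],
  [1,0,0,0,0,0,0],
  [1,0,0,0,0,0,0],
])

```text
time_s: 22.73
tool_pos: [0.5458, -0.0728, 0.2663]
tool_rot: [-180.0, 0.1, -17.1]
force: [-0.3, -0.2, 0.6]
grip_width: 0.0005
```

```bash
python3 - <<'E'
from h import *
o=status.get_obs();print(o['time_s'],o['tool_pos'].round(4),o['tool_rot'].round(2),o['force'].round(2))
im,d=cams.read_camera('scene')
cv2.imwrite('pics/p10.png',cv2.resize(im[90:220,220:380],(640,520),interpolation=cv2.INTER_CUBIC)[:,:,::-1])
E
```

```text
22.7333 [ 0.5458 -0.0728  0.2663] [-1.7999e+02  9.0000e-02 -1.7100e+01] [-0.29 -0.23  0.63]
```

View pics/p10.png

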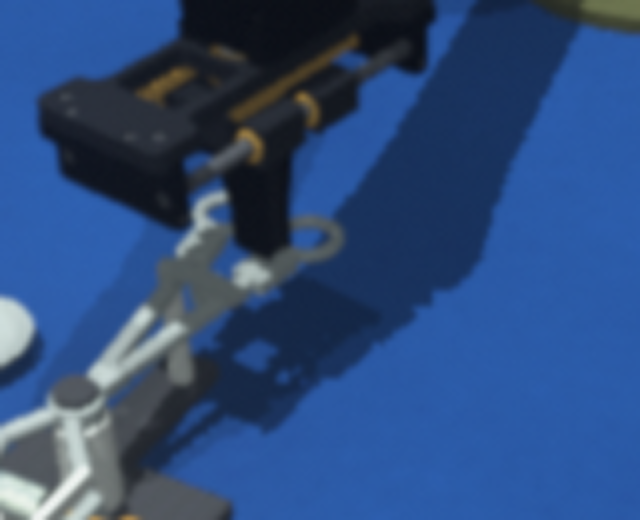

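The shut fingertips stand above the movable handle's plate, with the ring behind them. Pressing down now.

Emit:
jog_arm([
  [1,0,0,0.003,0,0,0],
  [1,0,0,0.003,0,0,0],
  [1,0,0,0.002,0,0,0],
  [1,0,0,0.002,0,0,0],
  [1,0,0,0.002,0,0,0],
  [1,0,0,0.002,0,0,0],
  [1,0,0,0,0,0,0],
  [1,0,0,0,0,0,0],
])

```text
time_s: 23.45
tool_pos: [0.5468, -0.0715, 0.2538]
tool_rot: [-179.9, -0.1, -17.1]
force: [-1.5, 3.2, 5.3]
grip_width: 0.0002
```

Emit:
jog_arm([
  [1,0,0,0.001,0,0,0],
  [1,0,0,0.001,0,0,0],
  [1,0,0,0.001,0,0,0],
  [1,0,0,0,0,0,0],
  [1,0,0,0,0,0,0],
])

```text
time_s: 23.87
tool_pos: [0.5469, -0.0712, 0.2513]
tool_rot: [-179.9, -0.1, -17.0]
force: [-2.4, 3.6, 8.7]
grip_width: 0.0002
```

Emit:
jog_arm([
  [1,0,0,0.001,0,0,0],
  [1,0,0,0.001,0,0,0],
  [1,0,0,0,0,0,0],
  [1,0,0,0,0,0,0],
])

```text
time_s: 24.2
tool_pos: [0.5469, -0.0711, 0.2496]
tool_rot: [-179.9, -0.1, -17.0]
force: [-1.8, 2.9, 11.0]
grip_width: 0.0003
```

Emit:
jog_arm([
  [1,0,-0.002,0,0,0,0.86],
  [1,0,-0.002,0,0,0,0.86],
  [1,0,-0.002,0,0,0,0.86],
  [1,0,-0.002,0,0,0,0.86],
  [1,0,0,0,0,0,0],
  [1,0,0,0,0,0,0],
])

```text
time_s: 24.7
tool_pos: [0.5495, -0.0633, 0.2497]
tool_rot: [-179.9, -0.1, -20.5]
force: [-1.6, 3.2, 9.8]
grip_width: 0.0004
```

```bash
python3 - <<'E'
from h import *
im,d=cams.read_camera('scene')
cv2.imwrite('pics/p11.png',cv2.resize(im[90:270,190:350],(640,720),interpolation=cv2.INTER_CUBIC)[120:,:,::-1])
E
```

```text
(no output)
```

View pics/p11.png

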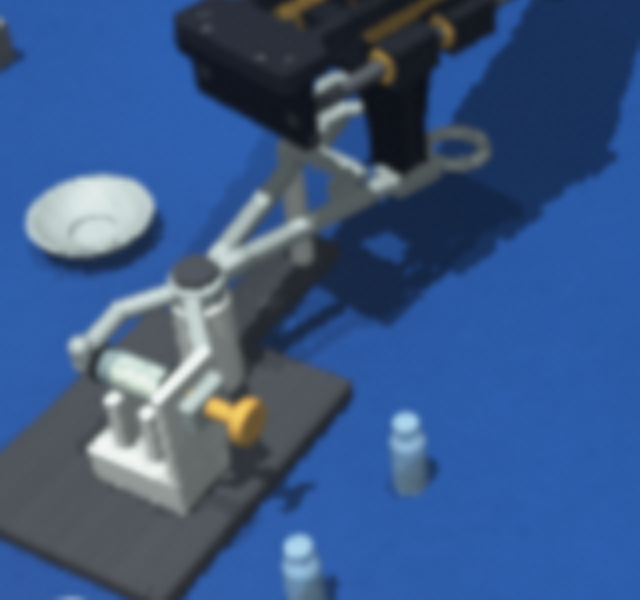

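The handle follows the finger outwards and the jaw has left the stopper. I'll keep drawing it along the arc.

Emit:
jog_arm([
  [1,0,-0.002,0,0,0,0.87],
  [1,0,-0.002,0,0,0,0.87],
  [1,0,-0.002,0,0,0,0.87],
  [1,0,-0.002,0,0,0,0.87],
  [1,0,-0.002,0,0,0,0.87],
  [1,0,-0.002,0,0,0,0.87],
  [1,0,-0.002,0,0,0,0.87],
  [1,0,-0.002,0,0,0,0.87],
  [1,0,0,0,0,0,0],
])

```text
time_s: 25.5
tool_pos: [0.5561, -0.0486, 0.2499]
tool_rot: [-179.8, -0.1, -27.4]
force: [-2.0, 3.3, 10.1]
grip_width: 0.0007
```

Emit:
jog_arm([
  [1,0,-0.002,0,0,0,0.87],
  [1,0,-0.002,0,0,0,0.87],
  [1,0,-0.002,0,0,0,0.87],
  [1,0,-0.002,0,0,0,0.87],
  [1,0,-0.002,0,0,0,0.87],
  [1,0,-0.002,0,0,0,0.87],
  [1,0,-0.002,0,0,0,0.87],
  [1,0,0,0,0,0,0],
  [1,0,0,0,0,0,0],
])

```text
time_s: 26.25
tool_pos: [0.563, -0.037, 0.2498]
tool_rot: [-179.9, -0.1, -33.5]
force: [-1.8, 2.5, 11.5]
grip_width: 0.0001
```

Emit:
jog_arm([
  [1,0,-0.002,0,0,0,0.87],
  [1,0,-0.002,0,0,0,0.87],
  [1,0,0,0,0,0,0],
  [1,0,0,-0.003,0,0,0],
  [1,0,0,-0.003,0,0,0],
  [1,0,0,-0.004,0,0,0],
  [1,0,0,-0.01,0,0,0],
  [1,0,0,-0.03,0,0,0],
  [1,0,0,-0.03,0,0,0],
  [1,0,0,-0.03,0,0,0],
])

```text
time_s: 27.08
tool_pos: [0.564, -0.0348, 0.359]
tool_rot: [-180.0, 0.1, -35.3]
force: [0.6, 0.0, -0.6]
grip_width: 0.0002
```

Emit:
jog_arm([
  [1,0,0.035,-0.01,0,0,0],
  [1,0,0.035,-0.01,0,0,0],
  [1,0,0.035,-0.01,0,0,0],
  [1,0,0.035,0,0,0,0],
  [1,0,0,0,0,0,0],
  [1,0,0,0,0,0,0],
  [1,0,0,0,0,0,0],
])

```text
time_s: 27.67
tool_pos: [0.4836, -0.1487, 0.388]
tool_rot: [-179.9, -0.0, -35.3]
force: [0.6, 0.6, 0.4]
grip_width: 0.0001
```

```bash
python3 look.py L2; python3 - <<'E'
import cv2,numpy as np
def big(n,r,c,h,w,s): return cv2.resize(cv2.imread(f'pics/{n}.png')[r:r+h,c:c+w],None,fx=s,fy=s,interpolation=cv2.INTER_CUBIC)
t=np.hstack([big('scene',190,200,38,40,9.75),big('L2_scene',190,200,38,40,9.75)])
b=np.hstack([cv2.resize(big('scene',130,180,80,150,2.6),(390,208)),cv2.resize(big('L2_scene',130,180,80,150,2.6),(390,208))])
cv2.imwrite('pics/p12.png',np.vstack([t,b]))
E
```

```text
27.6667 [ 0.4836 -0.1487  0.388 ] [-1.7995e+02 -2.0000e-02 -3.5310e+01] [0.62 0.58 0.36]
wrist thumb_plate 0.83 [ 18.2 317.5] [ 0.5652 -0.0319  0.075 ]
wrist clamp 0.63 [ 39.1 447.7] [ 0.6742 -0.1093  0.    ]
wrist ratchet 0.78 [ 70.8 374.7] [ 0.5802 -0.0923  0.08  ]
wrist ratchet 0.2 [ 16.9 317.2] [ 0.5649 -0.0321  0.08  ]
top thumb_plate 0.87 [243.6 344.3] [ 0.5608 -0.0327  0.075 ]
top clamp 0.97 [193.  376.5] [ 0.6762 -0.1085  0.    ]
top clamp 0.29 [156.6 377.4] [ 0.7587 -0.1116  0.    ]
top ratchet 0.95 [233.2 373.1] [ 0.5816 -0.0899  0.08  ]
scene thumb_plate 0.6 [167.3 298.8] [ 0.5746 -0.0306  0.075 ]
scene clamp 0.91 [217.5 242. ] [ 0.6705 -0.1132  0.    ]
scene ratchet 0.74 [155.6 269. ] [ 0.5659 -0.098   0.08  ]
scene ratchet 0.6 [216.6 242.5] [ 0.7354 -0.063   0.08  ]
```

View pics/p12.png

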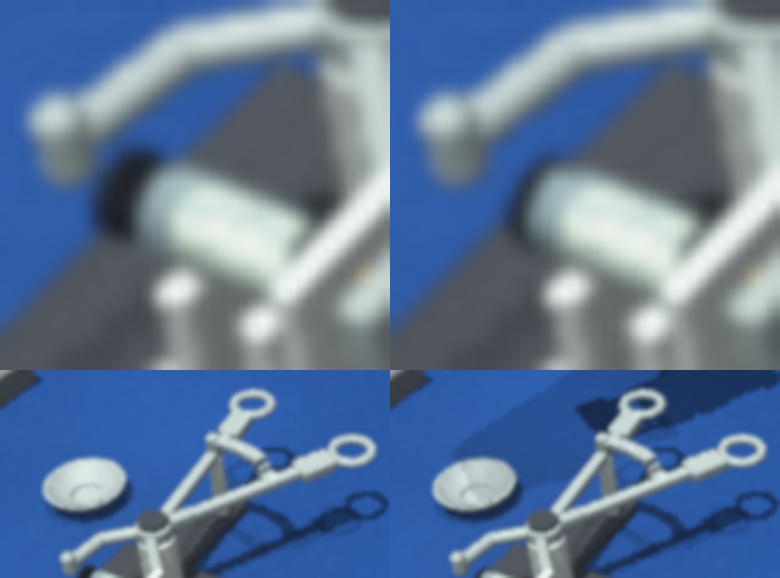

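The clamp is fully open, with the jaw ball and ring at the same pixels as at the start. The stopper now shows only its thin flange, the bowl hasn't moved, and the arm is clear. Handing in.

```bash
python3 -c "
from h import *
print(env.sign_off())"
```

```text
the job is handed in; nothing more can be done
None
```

The job was done in the order asked and handed in at about 28 s of the 72 s allowed; I have no verdict.

**Closing:** I pushed the thumb plate shut along its arc with closed fingers, in small steps watched by force. All four teeth were passed, with a peak push of about 13 N against the roughly 18 N at which the glass cracks. The glass stayed still until the last click, then moved about 0.7 mm into the pad, under the 2 mm limit. I took that as the stopper being home.

**Holding:** I took the hand off for about three seconds, and a picture about 1.4 s in showed the ratchet alone holding the handle shut.

**Opening:** I pressed the plate down about 8 mm (10–11 N) and drew it outwards until the clamp was open, then lifted off.

**Last checks:**
- The jaw and handle are back at their starting pixels.
- The stopper shows only its flange, and the force readings are near zero with the arm clear.
- The bowl looked unmoved in the last picture. Both spare vials were standing in a view taken during the opening, but I did not measure either again at the end.

**Weaker evidence:**
- The push force was noisy, about ±0.5 N. It rose less steeply at the end than the 2 N per mm stated, so the camera evidence decided that the stopper was home.
- The force before home read up to about 11 N, more than the 8 N given in the task.
- In the last look, the plate position from the scene camera was about 1 cm off from the other two, which I put down to network error.

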